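# Twist the proud filter canister home in its socket

### The arm

A 6-joint arm with a two-finger parallel gripper is mounted at the origin on the work surface; the furniture and walls round the work are solid. World frame = base frame: x ahead of the robot, y to its left, z up, the work surface at z = 0. Lengths are in mm, angles in rad, forces in N, time in s.
With the tool pointing down it reaches from about 350 to 800 mm from the base axis. Payload 7.3 kg.
Tool frame: the origin (TCP) lies at the very end of the fingers, on their centre line; the grasp point (between the pads) lies r.grip_point_offset behind it (r.grip_point_offset is the distance from the TCP to the grasp point, in mm); z points along the fingers, y is the line along which they close (so a half turn about z gives the same grasp; the last joint's range is limited). The gripper opens to 85 mm and grips with 20 to 120 N. Pads are 22 mm wide; open, the fingers measure 114 mm over their backs; the gripper's body (76 mm by 85 mm) begins 54 mm behind the grasp point. The pads swing forward as they close: fully open they stand 13 mm farther back than shut.
Start: joints at [0.974, 0.342, 1.524, -0, 1.275, -0.146], TCP at [228.724, 472.578, 231.322] pointing down, gripper open.
Joint ranges: [-2.53, 2.53], [-0.77, 2.02], [0.04, 2.7], [-1, 4.14], [0.28, 2.66], [-3.11, 3.11]. Speed limits (rad/s): [2.57, 2.57, 3.14, 3.14, 3.14, 3.14].

### API

Orientations are given as [roll, pitch, yaw] about the fixed x, y, z axes, in that order (R = Rz(yaw) Ry(pitch) Rx(roll)).
In Python, from plant import r gives the robot as it stands. The module is installed in compiled form; this text tells all that it offers. Calls block until the motion is done:
- r.movep(position, orientation): joint-space move of the TCP to a pose.
- r.line_to(position, orientation=None, v=150): straight line of the TCP; orientation=None keeps the orientation; v is the mean speed in mm/s.
- r.move_j(angles): joint-space move.
- r.grip(opening, grip_force=None): opening from 0.0 (shut) to 1.0 (fully open); grip_force is the grip in N (None keeps the last); returns when the fingers have stopped.
- r.dwell(seconds).
- r.ik(position, orientation): joint angles nearest the present ones, or None.
- r.get_state(): the state.
- r.snapshot(name): name is "side" or "top" or "wrist"; returns a dict with "image" (420x560x3 uint8, blue, green, red), "fx", "fy", "cx", "cy" (pixels), "R" (3x3) and "t" (3): a world point X has camera coordinates R X + t. Camera axes: x right, y down, z forward; pixel columns grow to the right and rows downward; lengths in mm; the calibration is good to about 2 mm. A picture is of the moment at which its call begins. There is no depth.
A pose or a line that the arm cannot do raises r.PlanningError and nothing moves.
- r.job_done(): hands the job in; it is judged then, once.
The state is a dict: "t": time; "joints": joint angles; "joint_vel": joint speeds; "effort": joint torques, N m; "tool_pos": TCP position; "tcp_rot": TCP orientation; "contact_force": force on the tool from outside, world axes, zero at the start; "moment": the same for the moment, N m; "width": opening from 0.0 (shut) to 1.0 (fully open); "grasp_force": force on a finger pad.
Only numpy, scipy, OpenCV 4.12 (cv2) and the standard library are available. Lean on these libraries where they do the work, as an engineer would, in place of code of your own. Each camera call takes 0.05 s, during which the arm holds its last target. There are 200 camera calls.

### The job

Three aluminium filter canisters stand in sockets on the bench; one of them has not been pushed home and stands proud, with a gap under its collar. Grip that one from above and, pressing down, twist it at least an eighth of a turn, either way, until its collar sits flat on the socket; then let go, leaving the other two canisters as they are.

Things in the scene. Friction and masses are not known exactly. Their poses are not given: they have to be found in the camera images.
- canister_grip (a point): Grip point of the proud canister, on its axis 14 mm below the rim. Closed aluminium cylinder, z up: 41 mm of 44 mm wide body (grip its outside), a collar 54 mm wide and 5 mm thick, then a 40 mm wide foot 36 mm long, already upright in its socket's bore but 15 to 20 mm too high. Home, the collar rests on the socket's top 48 mm above the bench and this point is 80 mm above the bench.
- canister_tab (a point): Tip of the thumb tab (8 mm wide, 6 mm thick) at the proud canister's rim, 33 mm out from the axis, 4 mm below the rim; grip with the fingers at right angles to it. The bore is snug (sprung pads): pressing straight takes 9 to 18 N, less while turning; turning takes up to 0.4 N m. It turns through any angle and stays where left. Sockets: grey blocks 68 mm square, fixed.
- other_1_grip (a point): The same grip point of another canister of the same shape, already home in its own socket (rim 94 mm above the bench); to be left alone.
- other_2_grip (a point): The same grip point of the third canister, also home in its own socket; to be left alone.
Things that resemble listed ones, but are neither listed nor needed, are in the scene too. Leave any orange or turquoise look-alike of the part that bears canister_grip alone.

How it is judged:
By the outcome, as a careful person would: the job done as asked, in the order asked, and still so for the second after the job is handed in, with the robot touching nothing.
It also fails if it takes over 32 s, if anything falls off the work surface, if the arm or the gripper's body presses on something with over 40 N, if the wrist force passes 120 N, or if a joint passes its speed limit or range.

## Working session

There is one attempt and no reset: what is moved stays moved. The work goes in short steps, each a Python script; the robot and the scene stay as the last script left them, time stands still between calls to the robot, and variables do not carry over. Pictures are saved under pics/ and viewed, at most 10 in all, crops included, and the job is handed in when it is done.

```bash
mkdir -p pics; python3 - <<'E'
from plant import r
import cv2,pickle
d={n:r.snapshot(n) for n in("side","top","wrist")}
pickle.dump(d,open('s0.pkl','wb'))
for n in d:
    cv2.imwrite(f'pics/{n}0.png',d[n]['image']);print(n,d[n]['fx'],d[n]['cx'],d[n]['cy'],d[n]['R'],d[n]['t'])
print(r.grip_point_offset,r.get_state())
E
```

```text
side 446.4649315181441 279.92123578631515 204.18492626574564 [[ 0.99914249 -0.03506419 -0.02201805]
 [-0.0358157  -0.4651398  -0.88451241]
 [ 0.02077324  0.88454252 -0.46599678]] [-467.80100944  132.72691021 1018.17461842]
top 439.59727118105377 281.383833258127 221.1535996331738 [[ 0.00167978 -0.99988019  0.0153877 ]
 [-0.99658585 -0.00294405 -0.08251045]
 [ 0.08254586 -0.01519656 -0.9964714 ]] [  20.37606783  478.2538642  1024.9639716 ]
wrist 331.73316587730005 274.5000315342676 217.06133665954968 [[ 4.35767760e-01  9.00058943e-01 -5.98292983e-04]
 [ 8.60773580e-01 -4.16553139e-01  2.92493292e-01]
 [ 2.63011983e-01 -1.27974142e-01 -9.56267387e-01]] [-524.86245116  -37.40410283  378.88654128]
18.700000000000003 {'t': 0.15, 'joints': array([ 9.74032772e-01,  3.42579868e-01,  1.52475290e+00,  2.09408633e-05,
        1.27535985e+00, -1.46003754e-01]), 'joint_vel': array([-0.00055856, -0.00101654, -0.00329505, -0.00150375, -0.00030953,
       -0.00049151]), 'effort': array([ 1.10281890e-03, -4.33908463e+01, -2.46146947e+01, -8.22945663e-05,
        5.82346955e-03,  1.59484040e-05]), 'tool_pos': array([228.54086005, 472.35015707, 230.792274  ]), 'tcp_rot': array([-3.14050731e+00, -1.79842201e-04,  2.69082665e+00]), 'contact_force': array([ 0.03941428,  0.10761067, -1.05647608]), 'moment': array([-0.0154444 ,  0.01866814,  0.01093383]), 'grasp_force': 0.0, 'width': 0.9969526830551957}
```

View pics/top0.png

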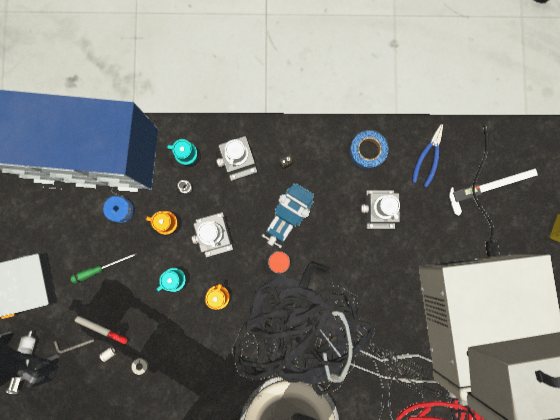

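View pics/side0.png

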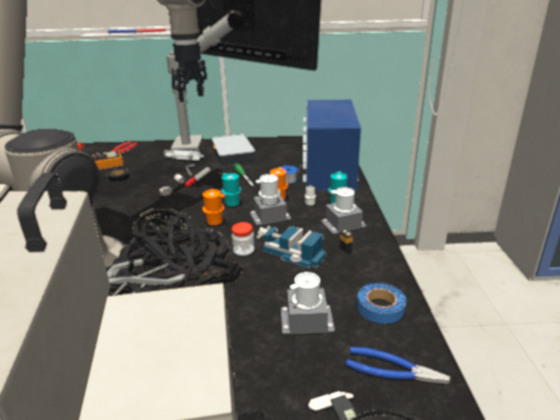

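The top view shows white canisters in grey sockets at about (235,152), (211,234) and (386,207). In the side view the same ones are at (344,200), (268,188) and (307,290). I'll enlarge these to find the proud one.

```bash
cat > h.py <<'E'
import numpy as np,cv2
def ray(s,u,v):
    R,t=np.array(s['R']),np.array(s['t'])
    d=R.T@np.array([(u-s['cx'])/s['fx'],(v-s['cy'])/s['fy'],1.]); return -R.T@t,d
def at(s,u,v,z):
    c,d=ray(s,u,v); return c+d*(z-c[2])/d[2]
def proj(s,X):
    p=np.array(s['R'])@np.array(X,float)+np.array(s['t']); return s['fx']*p[0]/p[2]+s['cx'],s['fy']*p[1]/p[2]+s['cy']
E
python3 - <<'E'
import pickle,cv2,numpy as np
from h import *
d=pickle.load(open('s0.pkl','rb'))
T=[(235,152),(211,234),(386,207)];S=[(344,208),(268,196),(307,300)]
rows=[]
for n,L in(("top",T),("side",S)):
    rows.append(np.hstack([cv2.resize(d[n]['image'][v-35:v+35,u-33:u+33],(264,280),interpolation=cv2.INTER_CUBIC) for u,v in L]))
cv2.imwrite('pics/crop.png',np.vstack(rows))
for u,v in T: 
    X=at(d['top'],u,v,94);print(X,np.hypot(X[0],X[1]),proj(d['side'],X))
E
```

```text
[626.60282114 126.41017328  94.        ] 639.2265853134237 (np.float64(341.5627854779707), np.float64(191.32639351492506))
[443.28384555 177.12556934  94.        ] 477.36153494254404 (np.float64(266.9305383168089), np.float64(185.12358871411448))
[ 504.26418834 -209.65118622   94.        ] 546.1098712981201 (np.float64(302.9941453934475), np.float64(276.2533016547966))
```

View pics/crop.png

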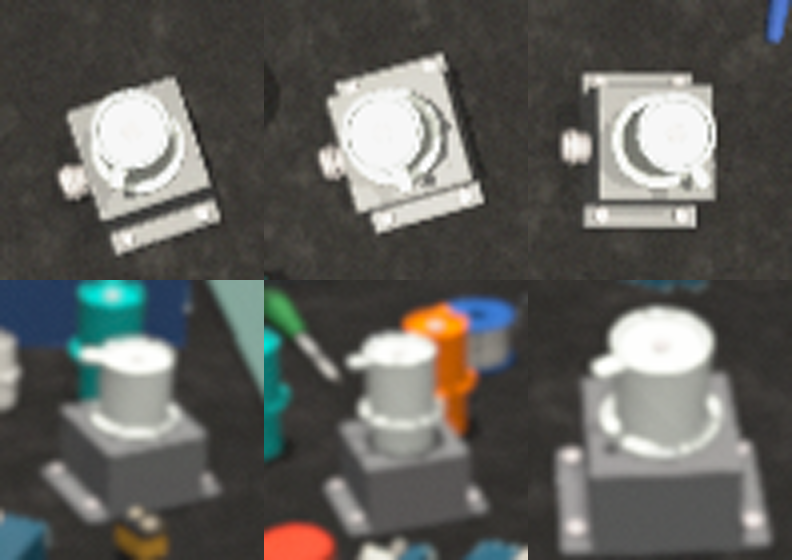

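Canister B (second column) is the proud one: there is a visible gap under its collar at side pixel (268,196), and its tab points to about (217,245) in the top view. Next I'll move above it for a closer wrist view.

```bash
python3 - <<'E'
import pickle,cv2,numpy as np
from h import *
from plant import r
d=pickle.load(open('s0.pkl','rb'))
c=at(d['top'],207.5,232,112); tb=at(d['top'],212.8,245.5,108); th=np.arctan2(*(tb-c)[1::-1])
print(c,np.degrees(th),np.linalg.norm((tb-c)[:2]))
best=None
for y0 in(th,th+np.pi):
    for tw in(-1.2,0,1.2):
        q=r.ik([c[0],c[1],75],[np.pi,0,y0+tw]);print(y0,tw,None if q is None else np.round(q,2))
y=min((th,th+np.pi),key=lambda a:abs(np.angle(np.exp(1j*(a-2.69)))))
r.movep([c[0],c[1],230],[np.pi,0,y])
s=r.snapshot('wrist');pickle.dump(s,open('s1.pkl','wb'));cv2.imwrite('pics/w1.png',s['image'])
st=r.get_state();print(st['t'],st['joints'],st['tool_pos'],proj(s,c))
E
```

```text
[446.62427297 182.11247177 112.        ] -158.7357166862704 31.043456141892417
-2.7704608966883213 -1.2 [ 0.23  0.46  1.84  0.    0.84 -0.51]
-2.7704608966883213 0 [ 0.23  0.46  1.84  0.    0.84 -1.71]
-2.7704608966883213 1.2 [ 0.23  0.46  1.84 -0.    0.84 -2.91]
0.3711317569014718 -1.2 [ 0.23  0.46  1.84 -0.    0.84  2.63]
0.3711317569014718 0 [ 0.23  0.46  1.84 -0.    0.84  1.43]
0.3711317569014718 1.2 [ 0.23  0.46  1.84 -0.    0.84  0.23]
1.6 [ 2.29474166e-01  2.65149422e-01  1.63833239e+00  2.27248132e-04
  1.23820159e+00 -1.71300985e+00] [446.34565567 182.78713462 229.98897675] (np.float64(273.1579651853989), np.float64(211.04993881602735))
```

View pics/w1.png

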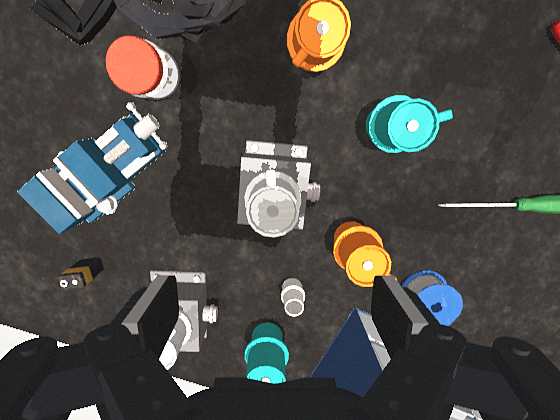

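The wrist view shows the proud canister's rim centre at (273,211), exactly where the top-view estimate projects, and its tab tip at (271,175). An orange look-alike stands nearby at (368,266), so I'll check that clearance, then descend part-open and grip.

```bash
python3 - <<'E'
import pickle,cv2,numpy as np
from h import *
from plant import r
s=pickle.load(open('s1.pkl','rb'))
c=at(s,273,211,112);o=at(s,368,266,82);tb=at(s,271,174,108)
print(c,o,np.linalg.norm((o-c)[:2]),np.degrees(np.arctan2(*(tb-c)[1::-1])),np.linalg.norm((tb-c)[:2]))
x,y=(c[0]+446.6)/2,(c[1]+182.1)/2; yaw=-2.7705
r.grip(0.74,100)
r.line_to([x,y,130],[np.pi,0,yaw],v=150)
r.line_to([x,y,78],v=80)
print(r.get_state()['contact_force'])
r.grip(0.0,100)
st=r.get_state();print({k:st[k] for k in('t','tool_pos','contact_force','moment','width','grasp_force')})
s=r.snapshot('side');pickle.dump(s,open('s2.pkl','wb'))
u,v=map(int,proj(s,[x,y,90]));cv2.imwrite('pics/s2.png',cv2.resize(s['image'][v-60:v+60,u-70:u+70],None,fx=4,fy=4,interpolation=2))
E
```

```text
[446.63144282 181.97701733 112.        ] [472.84393188 289.69989338  82.        ] 110.8661923585366 -155.7065554256543 29.73070879246206
[-0.56804739  0.36579356  0.50627269]
{'t': 3.8917, 'tool_pos': array([447.11673005, 182.06413877,  78.52303292]), 'contact_force': array([ 0.73754362, -0.29570255,  3.31587612]), 'moment': array([-0.20900355, -0.09549528, -0.02204213]), 'width': 0.490359906680445, 'grasp_force': 100.96043944358826}
```

View pics/s2.png

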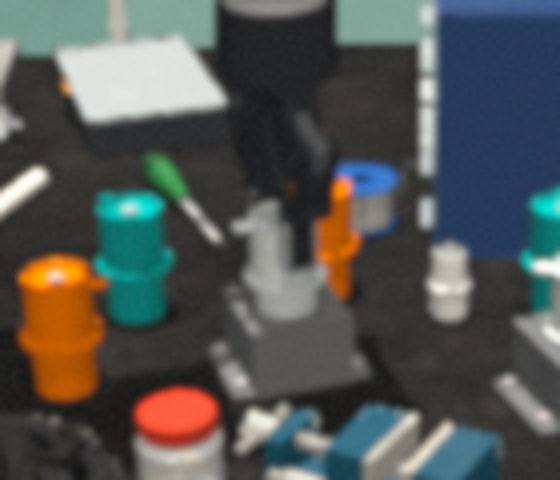

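The picture shows the fingers around the proud canister at about (275,240), and the width reading also fits a 44 mm grip. Next I'll twist while pressing, watching the force.

```bash
python3 - <<'E'
import numpy as np
from plant import r
p=r.get_state()['tool_pos'];yaw=-2.7705;x,y=446.6,182.1
z=78.5
for i in range(14):
    if i: z-=2
    yaw-=0.09
    r.line_to([x,y,z],[np.pi,0,yaw],v=12)
    st=r.get_state();f=st['contact_force']
    print(round(st['t'],2),round(z,1),np.round(st['tool_pos'],1),np.round(f,1),np.round(st['moment'],2),round(st['tcp_rot'][2],3),round(st['grasp_force']))
    if f[2]>45: break
E
```

```text
4.19 78.5 [446.8 182.1  78.6] [ 1.  -1.7 -0.2] [-0.3  -0.14 -0.16] -2.859 101
4.51 76.5 [447.1 182.2  76.9] [ 1.  -1.1  4.8] [-0.22 -0.17 -0.16] -2.949 102
4.83 74.5 [447.2 182.2  74.9] [ 1.3 -1.3  5.3] [-0.19 -0.15 -0.14] -3.039 102
5.14 72.5 [447.1 182.2  72.9] [ 1.9 -0.8  5. ] [-0.16 -0.26 -0.18] -3.13 102
5.46 70.5 [447.1 182.2  70.8] [ 1.8 -1.3  4.9] [-0.21 -0.31 -0.16] 3.064 102
5.78 68.5 [447.  182.2  68.7] [ 2.3 -0.2  5.2] [-0.24 -0.31 -0.15] 2.973 102
6.09 66.5 [447.  182.1  66.7] [ 2.3 -0.7  5.3] [-0.31 -0.38 -0.16] 2.883 102
6.41 64.5 [447.  182.1  64.7] [ 1.8 -1.6  4.9] [-0.29 -0.48 -0.22] 2.793 102
6.72 62.5 [447.  182.1  62.7] [ 2.6 -2.   5.1] [-0.3  -0.49 -0.17] 2.703 102
7.04 60.5 [447.  182.   60.7] [ 2.3 -2.7  5.6] [-0.4  -0.45 -0.22] 2.613 102
7.36 58.5 [447.3 182.1  60.6] [-3.5 -5.3 25.4] [-0.48  0.24 -0.19] 2.523 104
7.67 56.5 [447.7 182.1  60.4] [-8.9 -7.1 43.9] [-0.69  1.06 -0.05] 2.434 106
7.99 54.5 [448.  182.1  60.3] [-14.6  -9.4  64.2] [-1.02  1.9   0.1 ] 2.344 108
```

It hit a hard stop after about 18 mm of travel and over 60° of twist, so it looks seated. I'll unload, release, lift away and check.

```bash
python3 - <<'E'
import numpy as np,cv2,pickle
from h import *
from plant import r
x,y=446.6,182.1
r.line_to([x,y,60.0],v=40)
print(r.get_state()['contact_force'])
r.grip(0.74)
st=r.get_state();print(st['t'],st['contact_force'],st['width'])
r.line_to([x,y,130],v=80)
r.line_to([x,y,230],v=150)
ims=[]
for n,h in(('side',45),('top',35)):
    s=r.snapshot(n);u,v=map(int,proj(s,[x,y,70]));ims.append(cv2.resize(s['image'][v-h:v+h,u-h:u+h],(390,390),interpolation=2))
s=r.snapshot('wrist');pickle.dump(s,open('s3.pkl','wb'))
u,v=map(int,proj(s,[x,y,80]));cv2.imwrite('pics/f.png',np.hstack([ims[0],cv2.resize(s['image'][v-60:v+60,u-60:u+60],(390,390),interpolation=2)]))
print(proj(s,[446.6,182.1,94]),(u,v));st=r.get_state();print(st['t'],st['contact_force'])
E
```

```text
[-0.48437894 -3.59179944 16.55686175]
8.6167 [ 0.11163199 -0.43819591  0.57536367] 0.7396500182911032
(np.float64(275.0984268740312), np.float64(206.898520896102)) (275, 202)
10.6083 [0.36177084 0.62186886 0.37319513]
```

View pics/f.png

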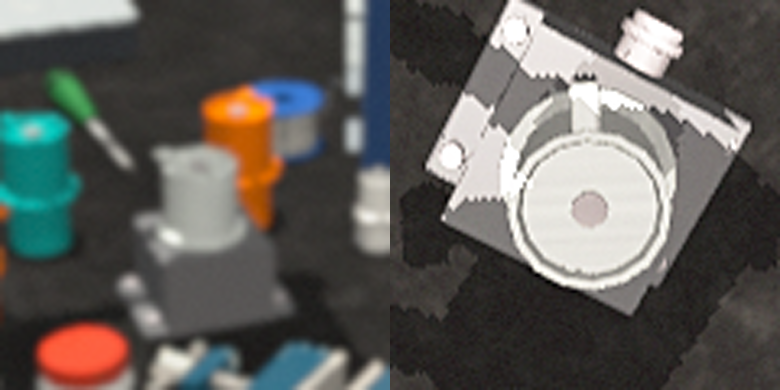

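The left crop shows the collar at (200,240) flat on the socket with no gap. In the wrist crop the tab at (587,105) is still square to the fingers, so it turned with the gripper by the full ~67°. I'll hand in.

```bash
python3 -c "
from plant import r
print(r.job_done())"
```

```text
the job is handed in; nothing more can be done
None
```

The proud canister was pressed down about 18 mm and twisted about 65°, its collar now sits flat on the socket, and it was released and handed in about 11 s into the 32 s limit; I did not touch the other two canisters or the look-alikes.

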